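Set the coffee crate: every cup to its own coaster, the tong to its rest

ROBOT

A 6-joint arm with a two-finger parallel gripper is mounted at the origin on the work surface. World frame = base frame: x ahead of the robot, y to its left, z up, the work surface at z = 0. Lengths are in m, angles in degrees, forces in N, time in s.
With the tool pointing down it reaches from about 0.325 to 0.9 m from the base axis. Payload 6.1 kg.
Tool frame: the origin (TCP) lies on the centre line of the jaws, within the pads' length; the fingertips stand 11 mm ahead of it and the grasp point (between the pads) lies 8 mm behind it; z points along the fingers, y is the line along which they close (so a half turn about z gives the same grasp; the last joint's range is limited). The gripper opens to 85 mm and grips with 20 to 120 N. Pads are 22 mm wide; open, the fingers measure 114 mm over their backs; the gripper's body (76 mm by 85 mm) begins 54 mm behind the grasp point. The pads swing forward as they close: fully open they stand 13 mm farther back than shut.
Start: joints at [-71.167, 12.628, 87.462, -0, 79.91, -7.225], TCP at [0.275, -0.561, 0.242] pointing down, gripper open.
Joint ranges: [-170.65, 170.65], [-52.31, 119.04], [5.05, 147.46], [-71.25, 251.25], [11.57, 151.72], [-153.62, 153.62]. Speed limits (degrees/s): [147.25, 147.25, 172.46, 180, 180, 180].

INTERFACE

Orientations are given as [roll, pitch, yaw] about the fixed x, y, z axes, in that order (R = Rz(yaw) Ry(pitch) Rx(roll)).
In Python, from rig import bot gives the robot as it stands. The module is installed in compiled form; this text tells all that it offers.
- The arm moves only by the shell command python3 -m creep 'ROWS'. ROWS is JSON, a list that holds one entry, the list of rows, each a list of 7 numbers: the shift along the tool's x, y, z in m, then the turn, a rotation vector about the tool's x, y, z in rad, then the finger opening in m, from 0 to 0.0854. A call has 1 to 12 rows; each row shifts and turns the commanded pose from where the row before left it, along the tool's axes as they then stand; what a row does not reach is not made up. A row lasts 1/12 s, in which the tool goes at most 41.7 mm and 7.16 degrees, less where a joint would pass 70% of its speed; a pose out of reach is approached as far as the arm can. A call is refused whole if a number of a shift passes 0.0417 or a number of a turn 0.125, either way. A call with a gripper value outside its range is refused whole. The fingers move at their own pace and stop on an object; the grip force is fixed at half the most. Time passes only in rows, so rows that do not move let the fingers close. It gives the time, the measured TCP pose, the force, the opening and the grip force at its end, in the units of the state.
- bot.get_obs(): the state, without advancing time (a new reading comes with each control period).
- bot.snapshot(name): name is "side" or "top"; returns a dict with "img" (400x640x3 uint8, blue, green, red), "intrinsics" (3x3 intrinsics, pixels), "dist" ([k1, k2, p1, p2, k3] as OpenCV has them; the pictures are not rectified), "R" (3x3) and "t" (3): a world point X has camera coordinates R X + t. Camera axes: x right, y down, z forward; pixel columns grow to the right and rows downward; lengths in m; the calibration is good to about 2 mm. A picture is of the moment at which its call begins. There is no depth.
- bot.finish_job(): hands the job in; it is judged then, once.
Trained networks look in the newest picture that a camera, given by its name, has taken for a name from the list of things; names that differ only in an ending like _2 or _b are one class to them, and where a whole thing is asked for, a point or a joint stands for the part that bears it (a point fixed in the world has none). Each returns a list of dicts, best first, with "p" (0 to 1); they miss things now and then, are a little off and sometimes report something else, mostly with a low value. They report only what shows in the picture. A call takes as long as a camera call. They do not tell look-alikes from the thing itself.
- bot.trace(camera, name): "pixels" (400x640 bool, what is visible of it) and "rect" ([left, top, right, bottom] in pixels, round what is visible of it).
The state is a dict: "time": time; "joint_pos": joint angles; "joint_velocities": joint speeds; "tau": joint torques, N m; "position": TCP position; "ee_rot": TCP orientation; "contact_force": force on the tool from outside, world axes, zero at the start; "torque": the same for the moment, N m; "opening": opening from 0.0 (shut) to 1.0 (fully open); "finger_force": force on a finger pad.
Only numpy, scipy, OpenCV 4.12 (cv2) and the standard library are available. Lean on these libraries where they do the work, as an engineer would, in place of code of your own. Each camera call takes 0.05 s, during which the arm holds its last target. There are 200 camera calls.

TASK

Set out the coffee crate: take the three brown cups off the turntable and stand each one upright inside the rim of the round coaster of its own size (smallest cup on smallest coaster, largest on largest), and lay the bamboo tong flat inside its rectangular rest, either way round. Keep the cups upright and set them down gently without dropping them; leave the drip stand and the jar where they are.

Things in the scene. Friction and masses are not known exactly. Their poses are not given: they have to be found in the camera images.
- cup_small_mid (a point): The small cup: open, straight-sided, round, handleless, terracotta-brown ceramic tumbler, 42 mm outside diameter, 56 mm tall, wall 4 mm, standing upright on the cork turntable at the start (the turntable disc is 250 mm across, its top 25 mm above the crate top, and it can turn stiffly). The point is the cup's centre, half-way up, 28 mm above its foot; z is up the cup's axis.
- cup_medium_mid (a point): The medium cup: open, straight-sided, round, handleless, terracotta-brown ceramic tumbler, 54 mm outside diameter, 61 mm tall, wall 4 mm, standing upright on the cork turntable at the start (the turntable disc is 250 mm across, its top 25 mm above the crate top, and it can turn stiffly). The point is the cup's centre, half-way up, 30.5 mm above its foot; z is up the cup's axis.
- cup_large_mid (a point): The large cup: open, straight-sided, round, handleless, terracotta-brown ceramic tumbler, 66 mm outside diameter, 66 mm tall, wall 4 mm, standing upright on the cork turntable at the start (the turntable disc is 250 mm across, its top 25 mm above the crate top, and it can turn stiffly). The point is the cup's centre, half-way up, 33 mm above its foot; z is up the cup's axis.
- coaster_small: Coaster of the small cup: fixed round dark-wood coaster with a cork floor lying on the crate top, 68 mm outside diameter; raised rim 5 mm wide and 7 mm high; the recess inside the rim is 58 mm across with its floor 3 mm above the underside. Origin: centre of the underside, at the crate top.
- coaster_medium: Coaster of the medium cup: fixed round dark-wood coaster with a cork floor lying on the crate top, 80 mm outside diameter; raised rim 5 mm wide and 7 mm high; the recess inside the rim is 70 mm across with its floor 3 mm above the underside. Origin: centre of the underside, at the crate top.
- coaster_large: Coaster of the large cup: fixed round dark-wood coaster with a cork floor lying on the crate top, 92 mm outside diameter; raised rim 5 mm wide and 7 mm high; the recess inside the rim is 82 mm across with its floor 3 mm above the underside. Origin: centre of the underside, at the crate top.
- tong_mid (a point): Short bamboo tong lying on the crate top (a fixed level cedar board 140 mm above the work surface), rigid: two upright 4 mm strips joined at one end, 120 mm long, 18 mm tall, 24 mm wide over both strips with parallel sides along the middle 70 mm. The point is its centre, 9 mm above its underside; x runs along its length, z is up. It is taken across its middle, 24 mm wide.
- tong_rest: Fixed rectangular tong rest on the crate top: cork floor with a dark-wood rim, outside 150 x 52 mm, rim 5 mm wide and 7 mm high, recess 140 x 42 mm, floor 3 mm above the underside. Origin: centre of the underside, at the crate top; x runs along its length, z is up.
- drip_stand: Chrome drip stand, a bystander: 100 x 110 mm foot plate with two rods bearing a ring 90 mm across at 130 mm height. Origin: centre of its underside. Leave it alone.
- jar: Closed empty glass jar with a steel screw lid, a bystander: 76 mm across, 99 mm tall. Origin: centre of its underside. Leave it alone.
Not all that is in view belongs to the job. Leave any green or purple look-alike of the part that bears cup_medium_mid alone.

How it is judged:
By the outcome, as a careful person would: the job done as asked, in the order asked, and still so for the second after the job is handed in, with the robot touching nothing.
It also fails if it takes over 102 s, if anything falls off the work surface, if the arm or the gripper's body presses on something with over 40 N, if the wrist force passes 120 N, or if a joint passes its speed limit or range.

## Working session

There is one attempt and no reset: what is moved stays moved. The work goes in short steps, Python scripts to look and compute and a shell command to move; the robot and the scene stay as the last step left them, time stands still between calls to the robot, and variables do not carry over. Pictures are saved under pics/ and viewed, at most 14 in all, crops included, and the job is handed in when it is done.

```bash
mkdir -p pics
python3 - <<'E'
from rig import bot
import cv2
for n in("side","top"):
    s=bot.snapshot(n); cv2.imwrite(f"pics/{n}0.png",s["img"]); print(n,s["intrinsics"],s["dist"],s["R"],s["t"])
print(bot.get_obs())
E
```

```text
side [[372.48158044   0.         313.82769344]
 [  0.         372.48158044 200.39812321]
 [  0.           0.           1.        ]] [-0.04502545  0.          0.          0.          0.        ] [[ 0.04802787  0.99884487  0.00149985]
 [ 0.747767   -0.03495958 -0.66304022]
 [-0.66222189  0.03296595 -0.74858227]] [-0.1324804  -0.3409462   1.42317109]
top [[489.30060984   0.         312.81626561]
 [  0.         489.30060984 208.45330189]
 [  0.           0.           1.        ]] [-0.12738323  0.          0.          0.          0.        ] [[-0.02079209 -0.99963648 -0.01716402]
 [-0.98113842  0.02370142 -0.19184795]
 [ 0.19218502  0.01285136 -0.98127456]] [0.10626387 0.60313347 1.23174214]
{'time': 0.1, 'joint_pos': array([-7.11664078e+01,  1.26709114e+01,  8.75185775e+01, -1.78495078e-03,
        7.99110547e+01, -7.22628593e+00]), 'joint_velocities': array([ 0.01269192, -0.14672293, -0.07928297, -0.0065565 , -0.03300013,
        0.06467394]), 'tau': array([ 1.82003925e-03, -4.98243678e+01, -3.90547657e+01, -1.53421488e-04,
        5.67220981e-03, -4.05923606e-05]), 'position': array([ 0.27437306, -0.56097116,  0.24131243]), 'ee_rot': array([-1.79900034e+02, -1.09043604e-02,  2.60601829e+01]), 'contact_force': array([-0.40859885, -0.20496866, -0.28759862]), 'torque': array([-0.03059059, -0.0366109 ,  0.03219865]), 'finger_force': 0.0, 'opening': 0.998195645474986}
```

View pics/top0.png

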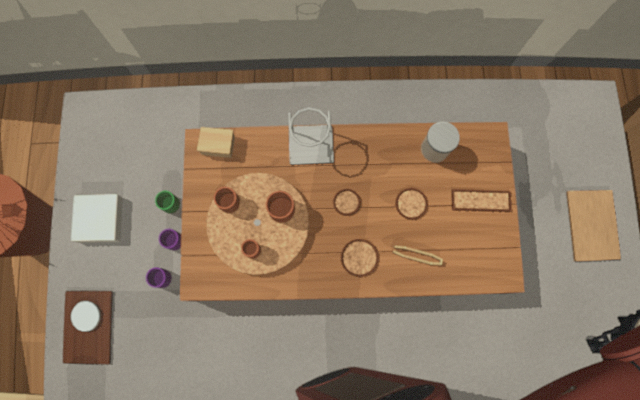

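View pics/side0.png

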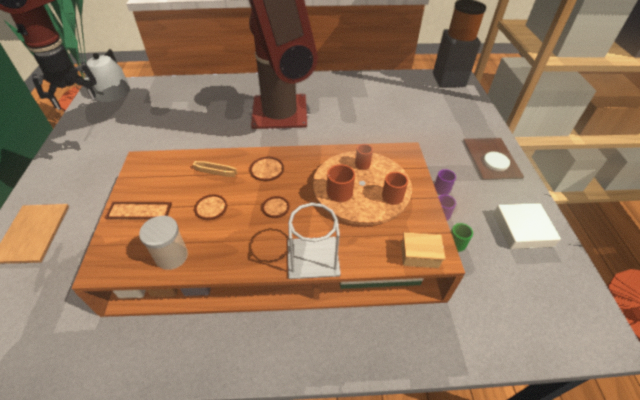

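The top view shows the small cup at (250,248), medium at (227,200) and large at (281,206). The coasters are small (346,202), medium (411,204) and large (359,257), the tong is at (418,256) and the rest at (481,201). The side view agrees; the green and purple cups off the crate are look-alikes. Next I'll measure all of these.

```bash
cat > h.py <<'E'
from rig import bot
import numpy as np, cv2
from scipy.optimize import least_squares
def shots(): return {n:bot.snapshot(n) for n in("top","side")}
def proj(s,P): return cv2.projectPoints(np.asarray(P,float).reshape(-1,1,3),cv2.Rodrigues(s["R"])[0],s["t"],s["intrinsics"],np.array(s["dist"]))[0][:,0]
def ray(s,uv,z):
    p=cv2.undistortPoints(np.array([[uv]],float),s["intrinsics"],np.array(s["dist"]))[0,0]
    d=s["R"].T@[*p,1]; c=-s["R"].T@s["t"]; return c+d*(z-c[2])/d[2]
def cyl(x,y,z0,z1,r):
    a=np.linspace(0,2*np.pi,60); return np.vstack([np.c_[x+r*np.cos(a),y+r*np.sin(a),0*a+z] for z in(z0,z1)])
def box(P): return np.r_[P.min(0),P.max(0)]
def find(S,cam,name,near):
    L=[d for d in bot.trace(cam,name) if d["p"]>.3]
    s=S[cam]; f=lambda d:np.linalg.norm((np.array(d["rect"][:2])+d["rect"][2:])/2-proj(s,[near])[0])
    L=[d for d in L if f(d)<25]
    return min(L,key=f) if L else None
def fitc(S,name,near,z0,z1,r,cams=("top","side")):
    R={}
    for c in cams:
        d=find(S,c,name,near)
        if d is None: print(name,c,"missing"); continue
        R[c]=np.array(d["rect"],float)
    out={}
    for k in [(c,) for c in R]+[tuple(R)]:
        g=lambda v:np.concatenate([box(proj(S[c],cyl(*v,z0,z1,r)))-R[c] for c in k])
        q=least_squares(g,near[:2],x_scale=.01); out[k]=(q.x.round(4),q.fun.round(1))
    print(name,*out.items(),sep="\n   ")
E
python3 - <<'E'
from h import *
S=shots(); t=S["top"]
for n,uv,z0,h,r in [("cup_small_mid",(250,248),.165,.056,.021),("cup_medium_mid",(227,200),.165,.061,.027),("cup_large_mid",(281,206),.165,.066,.033),
 ("coaster_small",(346,202),.14,.007,.034),("coaster_medium",(411,204),.14,.007,.040),("coaster_large",(359,257),.14,.007,.046)]:
    fitc(S,n,ray(t,uv,z0+h/2),z0,z0+h,r)
for n,uv,z in[("tong_mid",(418,256),.149),("tong_rest",(481,201),.147)]:
    for c in S:
        d=find(S,c,n,ray(t,uv,z))
        if not d: print(n,c,"missing");continue
        cn=max(cv2.findContours(d["pixels"].astype(np.uint8),0,2)[0],key=cv2.contourArea)[:,0]
        W=np.array([ray(S[c],p,z)[:2] for p in cn.astype(float)]).astype(np.float32)
        print(n,c,d["rect"],cv2.minAreaRect(W*1000))
for uv in [(290,128),(332,163),(443,140),(258,222)]: print(uv,ray(t,uv,.165 if uv[0]==258 else .14).round(3))
d=bot.trace("side","jar");print([(e["p"],e["rect"],ray(S["side"],((e["rect"][0]+e["rect"][2])/2,e["rect"][3]-8),.14).round(3)) for e in d[:1]])
E
```

```text
cup_small_mid
   (('top',), (array([0.4861, 0.2355]), array([-2.8, -0. ,  2.9,  0. ])))
   (('side',), (array([0.489 , 0.2413]), array([-0.9,  0.9,  0.9, -0.9])))
   (('top', 'side'), (array([0.4871, 0.2382]), array([-4. , -0.5,  1.8, -0.4, -2.2,  0.5, -0.4, -1.4])))
cup_medium_mid
   (('top',), (array([0.6036, 0.2989]), array([-1.1,  0.3,  1.1, -0.3])))
   (('side',), (array([0.6042, 0.2923]), array([-1.8,  0.4,  1.7, -0.5])))
   (('top', 'side'), (array([0.6034, 0.2957]), array([ 0.3,  0.4,  2.4, -0.3, -0.5,  0.1,  3.1, -0.9])))
cup_large_mid
   (('top',), (array([0.5784, 0.1618]), array([-0.5,  1.1,  0.6, -1.1])))
   (('side',), (array([0.5883, 0.1645]), array([-1.5, -1.8,  1.4,  1.5])))
   (('top', 'side'), (array([0.5818, 0.1634]), array([-1.2, -0.4, -0.1, -2.5, -2.1, -3.6,  0.6, -0.5])))
coaster_small
   (('top',), (array([0.5994, 0.008 ]), array([-0.4, -0.6,  0.4,  0.6])))
   (('side',), (array([0.6007, 0.0079]), array([-1.8, -0.6,  1.8,  0.4])))
   (('top', 'side'), (array([0.5999, 0.0079]), array([-0.4, -0.8,  0.4,  0.4, -1.7, -0.8,  1.8,  0.1])))
coaster_medium
   (('top',)
[... 595 characters left out ...]
421875), (123.26349639892578, 26.774869918823242), 73.96131896972656)
tong_mid side [192.6, 160.5, 235.5, 176.7] ((465.5390930175781, -158.2623291015625), (126.16058349609375, 40.94355010986328), 68.24537658691406)
tong_rest top [451.9, 186.8, 512.1, 211.7] ((600.0647583007812, -328.4588623046875), (153.7550811767578, 55.45392608642578), 86.54165649414062)
tong_rest side [104.4, 204.2, 171.4, 218.9] ((603.6044921875, -327.6903076171875), (151.96238708496094, 54.50381088256836), 87.33876037597656)
(290, 128) [0.801 0.146 0.14 ]
(332, 163) [0.705 0.041 0.14 ]
(443, 140) [ 0.76  -0.245  0.14 ]
(258, 222) [0.555 0.224 0.165]
[(0.62, [139.7, 216.1, 188.6, 271.2], array([ 0.754, -0.233,  0.14 ]))]
```

Run:
```python
from h import *
S=shots()
I=[("s",.487,.2375,.165,.056,.021),("m",.6035,.2965,.165,.061,.027),("l",.581,.163,.165,.066,.033),
("cs",.600,.008,.14,.007,.034),("cm",.597,-.153,.14,.007,.040),("cl",.469,-.015,.14,.007,.046)]
for c,(x0,y0,x1,y1),k in(("top",(200,170,440,290),3.3),("side",(180,130,420,240),3.3)):
    im=cv2.resize(S[c]["img"][y0:y1,x0:x1],None,fx=k,fy=k,interpolation=cv2.INTER_CUBIC)
    for n,x,y,z,h,r in I:
        P=proj(S[c],cyl(x,y,z,z+h,r)); P=(P-[x0,y0]+.5)*k
        for q in(P[:60],P[60:]): cv2.polylines(im,[q.astype(int)],True,(255,255,0),1)
    cv2.imwrite(f"pics/{c}1.png",im)
```

```text
(no output)
```

View pics/top1.png

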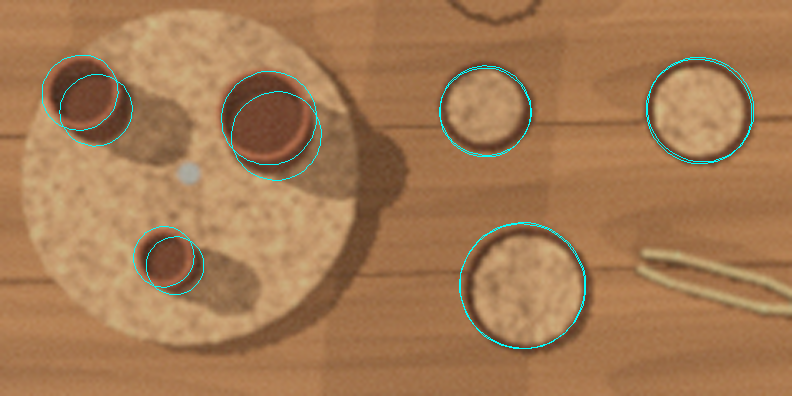

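View pics/side1.png

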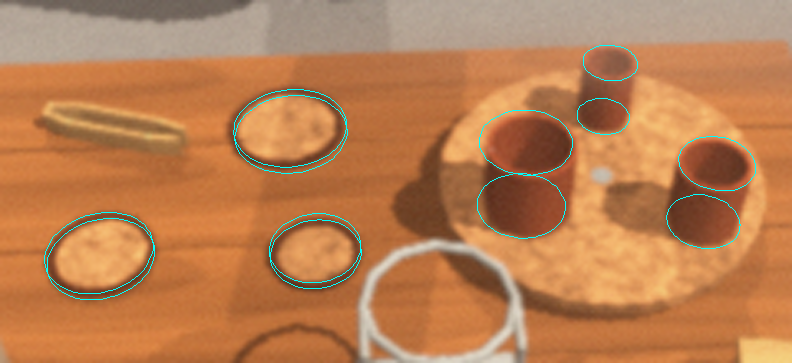

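The overlay confirms the cups and coasters to about 2–3 mm in both views, against 8 mm of slack in the recesses. Now I'll move: turn the tool to yaw 0, rise, and go over the small cup.

```bash
python3 -m creep '[[[0,0,-0.015,0,0,0.1137,0.0854],[0,0,-0.015,0,0,0.1137,0.0854],[0,0,-0.015,0,0,0.1137,0.0854],[0,0,-0.015,0,0,0.1137,0.0854],[0.0106,-0.04,0,0,0,0,0.0854],[0.0106,-0.04,0,0,0,0,0.0854],[0.0106,-0.04,0,0,0,0,0.0854],[0.0106,-0.04,0,0,0,0,0.0854],[0.0106,-0.04,0,0,0,0,0.0854],[0.0106,-0.04,0,0,0,0,0.0854],[0.0106,-0.04,0,0,0,0,0.0854],[0.0106,-0.04,0,0,0,0,0.0854]]]'; python3 -m creep '[[[0.0106,-0.04,0,0,0,0,0.0854],[0.0106,-0.04,0,0,0,0,0.0854],[0.0106,-0.04,0,0,0,0,0.0854],[0.0106,-0.04,0,0,0,0,0.0854],[0.0106,-0.04,0,0,0,0,0.0854],[0.0106,-0.04,0,0,0,0,0.0854],[0.0106,-0.04,0,0,0,0,0.0854],[0.0106,-0.04,0,0,0,0,0.0854],[0.0106,-0.04,0,0,0,0,0.0854],[0.0106,-0.04,0,0,0,0,0.0854],[0.0106,-0.04,0,0,0,0,0.0854],[0.0106,-0.04,0,0,0,0,0.0854]]]';python3 -m creep '[[[0,0,0,0,0,0,0.0854],[0,0,0,0,0,0,0.0854]]]'
```

```text
time: 2.15
position: [0.3594, -0.2396, 0.3025]
ee_rot: [180.0, -0.0, -0.0]
contact_force: [1.5, 0.5, 0.8]
opening: 1.001
finger_force: 0.0
time: 3.15
position: [0.4866, 0.2409, 0.3025]
ee_rot: [-180.0, -0.0, 0.0]
contact_force: [1.1, -1.1, 0.5]
opening: 1.002
finger_force: 0.0
time: 3.32
position: [0.4862, 0.2404, 0.3015]
ee_rot: [180.0, 0.1, 0.2]
contact_force: [0.3, -0.6, -0.3]
opening: 1.001
finger_force: 0.0
```

```bash
python3 -m creep '[[[0.001,0.0025,0.029,0,0,0,0.0854],[0,0,0.029,0,0,0,0.0854],[0,0,0.029,0,0,0,0.0854],[0,0,0.02,0,0,0,0.0854],[0,0,0.009,0,0,0,0.0854],[0,0,0,0,0,0,0.0854],[0,0,0,0,0,0,0.03],[0,0,0,0,0,0,0.03],[0,0,0,0,0,0,0.03],[0,0,0,0,0,0,0.03],[0,0,0,0,0,0,0.03],[0,0,0,0,0,0,0.03]]]'; python3 -m creep '[[[0,0,0,0,0,0,0.03],[0,0,0,0,0,0,0.03]]]'
```

```text
time: 4.32
position: [0.4888, 0.2364, 0.1885]
ee_rot: [-179.9, -0.2, 0.0]
contact_force: [-0.6, -0.6, 6.5]
opening: 0.477
finger_force: 60.8
time: 4.48
position: [0.4888, 0.2364, 0.1885]
ee_rot: [-179.9, -0.2, 0.0]
contact_force: [0.3, -0.8, 6.2]
opening: 0.477
finger_force: 60.8
```

```bash
python3 -m creep '[[[0,0,-0.008,0,0,0,0.03],[0,0,-0.022,0,0,0,0.03],[0,0,-0.03,0,0,0,0.03],[0,0,-0.03,0,0,0,0.03],[0.016,0.0327,0,0,0,0,0.03],[0.016,0.0327,0,0,0,0,0.03],[0.016,0.0327,0,0,0,0,0.03],[0.016,0.0327,0,0,0,0,0.03],[0.016,0.0327,0,0,0,0,0.03],[0.016,0.0327,0,0,0,0,0.03],[0.016,0.0327,0,0,0,0,0.03],[0,0,0,0,0,0,0.03]]]'; python3 -m creep '[[[0,0,0.03,0,0,0,0.03],[0,0,0.03,0,0,0,0.03],[0,0,0.025,0,0,0,0.03],[0,0,0.01,0,0,0,0.03],[0,0,0,0,0,0,0.03],[0,0,0,0,0,0,0.03]]]'
python3 - <<'E'
from h import *
S=shots()
fitc(S,"cup_small_mid",(.6,.008,.2),.158,.158+.056,.021)
for c,(x,y) in(("top",(300,160)),("side",(230,160))): cv2.imwrite(f"pics/{c}2.png",cv2.resize(S[c]["img"][y:y+90,x:x+100],None,fx=4,fy=4))
cv2.imwrite("pics/c2.png",np.hstack([cv2.imread("pics/top2.png"),cv2.imread("pics/side2.png")]))
E
```

```text
time: 5.48
position: [0.6014, 0.0012, 0.2764]
ee_rot: [179.8, -0.1, -0.3]
contact_force: [-1.0, 0.8, -0.7]
opening: 0.477
finger_force: 60.9
time: 5.98
position: [0.5996, 0.0074, 0.1819]
ee_rot: [-180.0, 0.0, 0.0]
contact_force: [0.2, -0.3, -0.3]
opening: 0.479
finger_force: 60.9
cup_small_mid top missing
cup_small_mid
   (('side',), (array([0.5998, 0.0115]), array([ 0.2,  1.4, -0.2, -1.3])))
```

View pics/c2.png

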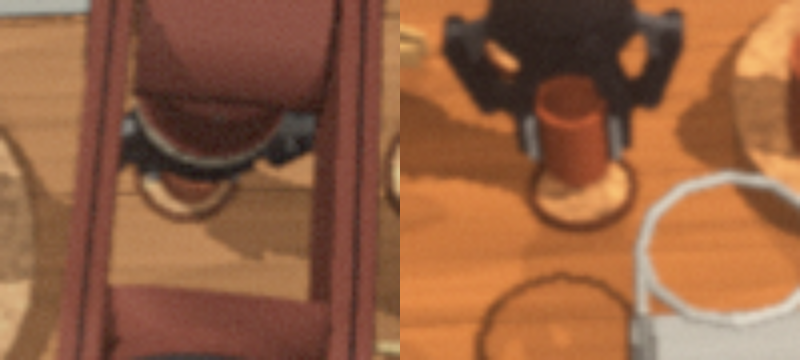

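The side view shows the small cup upright, with its foot about 15 mm above the coaster and centred over it within a few mm. Lowering gently.

```bash
python3 -m creep '[[[0,0,0.006,0,0,0,0.03],[0,0,0.004,0,0,0,0.03],[0,0,0.002,0,0,0,0.03],[0,0,0.002,0,0,0,0.03],[0,0,0,0,0,0,0.03],[0,0,0,0,0,0,0.03]]]'; python3 -m creep '[[[0,0,0.001,0,0,0,0.03],[0,0,0.001,0,0,0,0.03],[0,0,0,0,0,0,0.03]]]'
```

```text
time: 6.68
position: [0.5995, 0.0071, 0.1671]
ee_rot: [-180.0, 0.0, -0.0]
contact_force: [-0.2, 0.1, -1.0]
opening: 0.477
finger_force: 61.1
time: 6.93
position: [0.5997, 0.0071, 0.1666]
ee_rot: [180.0, -0.0, 0.0]
contact_force: [-2.6, -0.4, 5.8]
opening: 0.477
finger_force: 61.5
```

```bash
python3 -m creep '[[[0,0,0,0,0,0,0.046],[0,0,0,0,0,0,0.055],[0,0,0,0,0,0,0.065],[0,0,0,0,0,0,0.065],[0,0,-0.01,0,0,0,0.065],[0,0,-0.02,0,0,0,0.065],[0,0,-0.03,0,0,0,0.065],[0,0,-0.04,0,0,0,0.08],[0,0,-0.04,0,0,0,0.0854],[0,-0.04,0,0,0,0,0.0854],[0,-0.04,0,0,0,0,0.0854],[0,-0.04,0,0,0,0,0.0854]]]'; python3 -m creep '[[[0,-0.04,0,0,0,0,0.0854],[0,-0.04,0,0,0,0,0.0854],[0,-0.04,0,0,0,0,0.0854],[0.004,-0.04,0,0,0,0,0.0854],[0,-0.01,0,0,0,0,0.0854],[0,0,0,0,0,0,0.0854],[0,0,0,0,0,0,0.0854]]]'
python3 - <<'E'
from h import *
S=shots()
fitc(S,"cup_small_mid",(.6,.008,.17),.143,.143+.056,.021)
E
```

```text
time: 7.93
position: [0.6001, 0.1278, 0.3078]
ee_rot: [-180.0, -0.2, -0.1]
contact_force: [0.8, -0.0, -0.6]
opening: 0.996
finger_force: 0.0
time: 8.52
position: [0.6034, 0.2972, 0.3054]
ee_rot: [180.0, 0.0, 0.1]
contact_force: [1.0, -0.3, -0.1]
opening: 0.997
finger_force: 0.0
cup_small_mid
   (('top',), (array([0.5993, 0.0084]), array([-2.2, -0.2,  2.1,  0.2])))
   (('side',), (array([0.5948, 0.01  ]), array([-0.5,  0.6,  0.5, -0.6])))
   (('top', 'side'), (array([0.5976, 0.0092]), array([-2.5,  0.5,  1.7,  0.9, -0.8,  1.5,  0.2,  0.3])))
```

The small cup is placed within about 2 mm. Now the medium cup.

```bash
python3 -m creep '[[[0,0.001,0.029,0,0,0,0.0854],[0,0,0.029,0,0,0,0.0854],[0,0,0.029,0,0,0,0.0854],[0,0,0.02,0,0,0,0.0854],[0,0,0.008,0,0,0,0.0854],[0,0,0,0,0,0,0.0854],[0,0,0,0,0,0,0.042],[0,0,0,0,0,0,0.042],[0,0,0,0,0,0,0.042],[0,0,0,0,0,0,0.042],[0,0,0,0,0,0,0.042],[0,0,0,0,0,0,0.042]]]'
```

```text
time: 9.72
position: [0.6052, 0.2965, 0.1934]
ee_rot: [-179.9, -0.3, 0.0]
contact_force: [-0.1, -1.0, 6.6]
opening: 0.625
finger_force: 63.3
```

```bash
python3 -m creep '[[[0,0,-0.008,0,0,0,0.042],[0,0,-0.022,0,0,0,0.042],[0,0,-0.035,0,0,0,0.042],[0,0,-0.035,0,0,0,0.042],[-0.0005,0.02,0,0,0,0,0.042],[-0.0005,0.04,0,0,0,0,0.042],[-0.0005,0.04,0,0,0,0,0.042],[-0.0005,0.04,0,0,0,0,0.042],[-0.0005,0.04,0,0,0,0,0.042],[-0.0005,0.04,0,0,0,0,0.042],[-0.0005,0.04,0,0,0,0,0.042],[-0.0005,0.04,0,0,0,0,0.042]]]'; python3 -m creep '[[[-0.0005,0.04,0,0,0,0,0.042],[-0.0005,0.04,0,0,0,0,0.042],[-0.0005,0.04,0,0,0,0,0.042],[-0.0005,0.029,0,0,0,0,0.042],[0,0,0,0,0,0,0.042],[0,0,0.03,0,0,0,0.042],[0,0,0.03,0,0,0,0.042],[0,0,0.03,0,0,0,0.042],[0,0,0.01,0,0,0,0.042],[0,0,0,0,0,0,0.042],[0,0,0,0,0,0,0.042]]]'
python3 - <<'E'
from h import *
S=shots();p=bot.get_obs()["position"];z=p[2]-.0284;print(p)
fitc(S,"cup_medium_mid",(.597,-.1525,z),z,z+.061,.027)
E
```

```text
time: 10.72
position: [0.5991, -0.0055, 0.291]
ee_rot: [-180.0, -0.0, 0.0]
contact_force: [1.2, -0.2, -0.5]
opening: 0.623
finger_force: 63.1
time: 11.63
position: [0.5978, -0.1525, 0.191]
ee_rot: [-180.0, 0.0, 0.0]
contact_force: [-0.3, -0.2, -0.3]
opening: 0.625
finger_force: 63.3
[ 0.59903078 -0.15313055  0.1930849 ]
cup_medium_mid
   (('top',), (array([ 0.5755, -0.1597]), array([-7.6, -6.7,  7.3,  6.8])))
   (('side',), (array([ 0.5966, -0.156 ]), array([-1.9, -2.2,  2. ,  1.9])))
   (('top', 'side'), (array([ 0.5827, -0.1592]), array([-8. , -9.8,  6.9,  3.9, -2.2, -6.3,  1.3, -2.5])))
```

```bash
python3 -m creep '[[[0,0,0.008,0,0,0,0.042],[0,0,0.006,0,0,0,0.042],[0,0,0.003,0,0,0,0.042],[0,0,0.001,0,0,0,0.042],[0,0,0,0,0,0,0.042]]]'; python3 -m creep '[[[0,0,0.001,0,0,0,0.042],[0,0,0.001,0,0,0,0.042],[0,0,0,0,0,0,0.042]]]'
```

```text
time: 12.25
position: [0.5973, -0.1528, 0.1718]
ee_rot: [-180.0, 0.0, -0.0]
contact_force: [0.9, -0.1, -0.4]
opening: 0.62
finger_force: 63.4
time: 12.5
position: [0.5977, -0.153, 0.1715]
ee_rot: [180.0, -0.0, 0.0]
contact_force: [-3.2, 0.3, 5.2]
opening: 0.618
finger_force: 63.8
```

```bash
python3 -m creep '[[[0,0,0,0,0,0,0.057],[0,0,0,0,0,0,0.065],[0,0,0,0,0,0,0.075],[0,0,0,0,0,0,0.075],[0,0,-0.01,0,0,0,0.075],[0,0,-0.02,0,0,0,0.075],[0,0,-0.03,0,0,0,0.075],[0,0,-0.04,0,0,0,0.08],[0,0,-0.04,0,0,0,0.0854],[-0.002,-0.0395,0,0,0,0,0.0854],[-0.002,-0.0395,0,0,0,0,0.0854],[-0.002,-0.0395,0,0,0,0,0.0854]]]'; python3 -m creep '[[[-0.002,-0.0395,0,0,0,0,0.0854],[-0.002,-0.0395,0,0,0,0,0.0854],[-0.002,-0.0395,0,0,0,0,0.0854],[-0.002,-0.0395,0,0,0,0,0.0854],[-0.002,-0.0395,0,0,0,0,0.0854],[0,0,0,0,0,0,0.0854],[0,0,0,0,0,0,0.0854]]]'
python3 - <<'E'
from h import *
S=shots()
fitc(S,"cup_medium_mid",(.597,-.153,.17),.143,.143+.061,.027)
fitc(S,"cup_large_mid",(.581,.164,.198),.165,.231,.033)
E
```

```text
time: 13.5
position: [0.5918, -0.0338, 0.3125]
ee_rot: [180.0, -0.2, -0.1]
contact_force: [0.2, -0.1, -0.1]
opening: 0.998
finger_force: 0.0
time: 14.08
position: [0.5811, 0.1653, 0.311]
ee_rot: [180.0, -0.0, 0.2]
contact_force: [0.9, -0.7, -0.1]
opening: 0.999
finger_force: 0.0
cup_medium_mid
   (('top',), (array([ 0.5944, -0.1487]), array([ 0.8,  0.6, -0.7, -0.6])))
   (('side',), (array([ 0.5945, -0.159 ]), array([-2.3, -0.5,  2.4,  0.3])))
   (('top', 'side'), (array([ 0.5951, -0.1538]), array([ 2.8,  0.3,  1.4, -1. , -0.2, -0.4,  4.5,  0.5])))
cup_large_mid
   (('top',), (array([0.5715, 0.1667]), array([-0.6, -3.8,  0.6,  4. ])))
   (('side',), (array([0.5822, 0.1664]), array([ 0.2, -2.3, -0.2,  2.1])))
   (('top', 'side'), (array([0.5751, 0.1668]), array([-0.6, -5.4,  0.5,  2.5,  0.2, -4.3, -0.4, -0.1])))
```

```bash
python3 -m creep '[[[0,0,0.029,0,0,0,0.0854],[0,0,0.025,0,0,0,0.0854],[0,0,0.02,0,0,0,0.0854],[0,0,0.02,0,0,0,0.0854],[0,0,0.015,0,0,0,0.0854],[0,0,0.006,0,0,0,0.0854],[0,0,0,0,0,0,0.0854],[0,0,0,0,0,0,0.055],[0,0,0,0,0,0,0.055],[0,0,0,0,0,0,0.055],[0,0,0,0,0,0,0.055],[0,0,0,0,0,0,0.055]]]'
```

```text
time: 15.38
position: [0.5829, 0.1632, 0.1975]
ee_rot: [-180.0, -0.2, -0.0]
contact_force: [1.1, -0.3, 5.8]
opening: 0.765
finger_force: 67.2
```

```bash
python3 -m creep '[[[0,0,-0.008,0,0,0,0.055],[0,0,-0.022,0,0,0,0.055],[0,0,-0.03,0,0,0,0.055],[0,0,-0.02,0,0,0,0.055],[-0.0161,0.0257,0,0,0,0,0.055],[-0.0161,0.0257,0,0,0,0,0.055],[-0.0161,0.0257,0,0,0,0,0.055],[-0.0161,0.0257,0,0,0,0,0.055],[-0.0161,0.0257,0,0,0,0,0.055],[-0.0161,0.0257,0,0,0,0,0.055],[-0.0161,0.0257,0,0,0,0,0.055],[0,0,0,0,0,0,0.055]]]'; python3 -m creep '[[[0,0,0.03,0,0,0,0.055],[0,0,0.03,0,0,0,0.055],[0,0,0.015,0,0,0,0.055],[0,0,0.01,0,0,0,0.055],[0,0,0,0,0,0,0.055],[0,0,0,0,0,0,0.055]]]'
python3 - <<'E'
from h import *
S=shots();p=bot.get_obs()["position"];z=p[2]-.0325;print(p)
fitc(S,"cup_large_mid",(.469,-.0155,z),z,z+.066,.033)
E
```

```text
time: 16.38
position: [0.4662, -0.0201, 0.2751]
ee_rot: [179.9, 0.1, -0.2]
contact_force: [0.5, 0.3, -2.2]
opening: 0.764
finger_force: 67.7
time: 16.88
position: [0.4689, -0.0166, 0.1905]
ee_rot: [-180.0, 0.0, 0.0]
contact_force: [0.3, -0.6, -2.1]
opening: 0.769
finger_force: 67.8
[ 0.46991624 -0.01680951  0.19189123]
cup_large_mid
   (('top',), (array([ 4.382e-01, -3.000e-04]), array([-8.7, -9.9,  8.2, 10.2])))
   (('side',), (array([ 0.4761, -0.0193]), array([-2. , -4.3,  2.1,  3.8])))
   (('top', 'side'), (array([ 0.4482, -0.0094]), array([ -5. , -14.4,  12.1,   5.9,   2.6, -11.2,   5.9,  -3.8])))
```

```bash
python3 -m creep '[[[0,0,0.006,0,0,0,0.055],[0,0,0.004,0,0,0,0.055],[0,0,0.002,0,0,0,0.055],[0,0,0.002,0,0,0,0.055],[0,0,0,0,0,0,0.055]]]'; python3 -m creep '[[[0,0,0.001,0,0,0,0.055],[0,0,0.001,0,0,0,0.055],[0,0,0,0,0,0,0.055]]]'
```

```text
time: 17.5
position: [0.4686, -0.0167, 0.1759]
ee_rot: [-180.0, 0.0, -0.0]
contact_force: [0.8, -0.3, -2.2]
opening: 0.764
finger_force: 67.9
time: 17.75
position: [0.469, -0.0168, 0.1756]
ee_rot: [180.0, -0.0, 0.0]
contact_force: [-5.1, 0.4, 5.6]
opening: 0.765
finger_force: 68.4
```

```bash
python3 -m creep '[[[0,0,0,0,0,0,0.069],[0,0,0,0,0,0,0.076],[0,0,0,0,0,0,0.083],[0,0,0,0,0,0,0.083],[0,0,-0.01,0,0,0,0.083],[0,0,-0.02,0,0,0,0.083],[0,0,-0.03,0,0,0,0.083],[0,0,-0.035,0,0,0,0.083],[0,0,-0.035,0,0,0,0.083],[-0.001,0.0353,0,0,0,0,0.06],[-0.001,0.0353,0,0,0,0,0.06],[-0.001,0.0353,0,0,0,0,0.06]]]'; python3 -m creep '[[[-0.001,0.0353,0,0,0,-0.1174,0.06],[0,0,0,0,0,-0.1174,0.06],[0,0,0,0,0,-0.1174,0.06],[0,0,0,0,0,-0.1174,0.06],[0,0,0,0,0,-0.1174,0.06],[0,0,0,0,0,-0.1174,0.06],[0,0,0,0,0,-0.1174,0.06],[0,0,0,0,0,-0.1174,0.06],[0,0,0,0,0,-0.1174,0.06],[0,0,0,0,0,-0.1174,0.06],[0,0,0,0,0,-0.1174,0.06],[0,0,0,0,0,0,0.06]]]'
python3 - <<'E'
from h import *
S=shots()
fitc(S,"cup_large_mid",(.469,-.0155,.17),.143,.143+.066,.033)
for c in S: cv2.imwrite(f"pics/{c}3.png",S[c]["img"])
E
```

```text
time: 18.75
position: [0.4663, -0.1236, 0.3064]
ee_rot: [179.9, -0.2, 0.1]
contact_force: [1.3, 0.4, 0.1]
opening: 0.701
finger_force: 0.0
time: 19.75
position: [0.4649, -0.1578, 0.3051]
ee_rot: [180.0, 0.0, 74.2]
contact_force: [0.6, -0.5, -0.9]
opening: 0.706
finger_force: 0.0
cup_large_mid
   (('top',), (array([ 0.4639, -0.0145]), array([ 0., -0., -0.,  0.])))
   (('side',), (array([ 0.4647, -0.0169]), array([-1.5, -4.7,  1.6,  4.2])))
   (('top', 'side'), (array([ 0.4642, -0.0156]), array([ 0.5, -0.2,  0.5, -0.1, -1. , -4.9,  2.1,  4.1])))
```

View pics/side3.png

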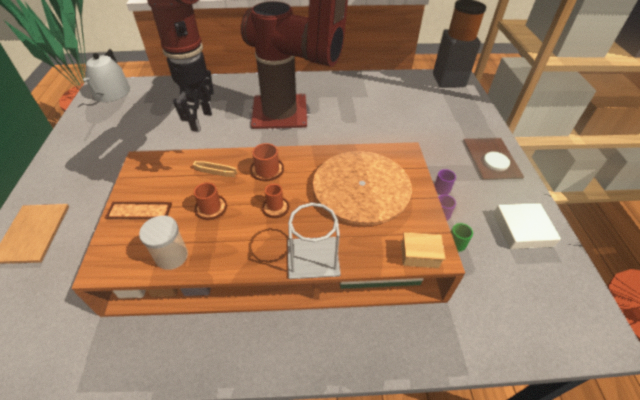

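All three cups stand on their coasters: small at (275,200), medium at (207,200), large at (265,163). Now the tong.

```bash
python3 -m creep '[[[0,0,0.035,0,0,0,0.06],[0,0,0.035,0,0,0,0.06],[0,0,0.03,0,0,0,0.06],[0,0,0.025,0,0,0,0.06],[0,0,0.015,0,0,0,0.06],[0,0,0.007,0,0,0,0.06],[0,0,0,0,0,0,0.06],[0,0,0,0,0,0,0.015],[0,0,0,0,0,0,0.015],[0,0,0,0,0,0,0.015],[0,0,0,0,0,0,0.015],[0,0,0,0,0,0,0.015]]]';python3 -m creep '[[[0,0,0,0,0,0,0.015],[0,0,0,0,0,0,0.015]]]'
```

```text
time: 20.95
position: [0.4661, -0.1584, 0.1593]
ee_rot: [179.8, 0.0, 73.9]
contact_force: [-0.6, -0.5, 6.1]
opening: 0.26
finger_force: 60.3
time: 21.12
position: [0.4661, -0.1584, 0.1593]
ee_rot: [179.8, 0.0, 73.9]
contact_force: [0.4, 0.3, 6.6]
opening: 0.255
finger_force: 60.3
```

```bash
python3 -m creep '[[[0,0,-0.01,0,0,0,0.015],[0,0,-0.025,0,0,0,0.015],[0,0,-0.035,0,0,0,0.015],[0,0,-0.02,0,0,0,0.015],[-0.021,0.0295,0,0,0,0,0.015],[-0.021,0.0295,0,0,0,0,0.015],[-0.021,0.0295,0,0,0,0,0.015],[-0.021,0.0295,0,0,0,0,0.015],[-0.021,0.0295,0,0,0,0,0.015],[-0.021,0.0295,0,0,0,0,0.015],[0,0,0,0,0,-0.1135,0.015],[0,0,0,0,0,-0.1135,0.015]]]';python3 -m creep '[[[0,0,0,0,0,0,0.015],[0,0,0.03,0,0,0,0.015],[0,0,0.02,0,0,0,0.015],[0,0,0.01,0,0,0,0.015],[0,0,0,0,0,0,0.015],[0,0,0,0,0,0,0.015]]]'
python3 - <<'E'
from h import *
S=shots()
cv2.imwrite("pics/c4.png",np.hstack([cv2.resize(S[c]["img"][y:y+80,x:x+100],None,fx=4,fy=4) for c,(x,y) in(("top",(430,160)),("side",(90,160)))]))
E
```

```text
time: 22.12
position: [0.6004, -0.3294, 0.2456]
ee_rot: [-179.9, -0.1, 87.2]
contact_force: [0.2, 0.2, -0.4]
opening: 0.257
finger_force: 59.6
time: 22.62
position: [0.6, -0.3275, 0.1877]
ee_rot: [-180.0, -0.0, 86.9]
contact_force: [0.7, 0.8, -0.1]
opening: 0.261
finger_force: 59.6
```

View pics/c4.png

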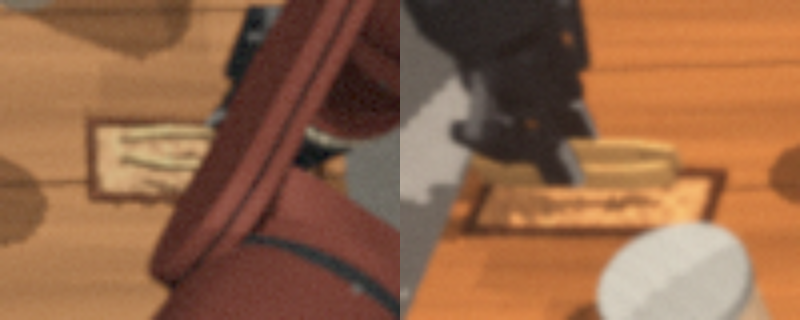

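The tong hovers about 25 mm above the rest, parallel to it. After allowing for its height, it is centred within a couple of mm (tong end at about (118,147), rest's left edge at about 95, in the left crop). Lowering.

```bash
python3 -m creep '[[[0,0,0.01,0,0,0,0.015],[0,0,0.007,0,0,0,0.015],[0,0,0.004,0,0,0,0.015],[0,0,0.002,0,0,0,0.015],[0,0,0.001,0,0,0,0.015],[0,0,0,0,0,0,0.015]]]';python3 -m creep '[[[0,0,0.001,0,0,0,0.015],[0,0,0.001,0,0,0,0.015],[0,0,0,0,0,0,0.015]]]'
```

```text
time: 23.22
position: [0.6, -0.3277, 0.1629]
ee_rot: [-180.0, -0.0, 87.0]
contact_force: [0.9, 0.0, 0.2]
opening: 0.264
finger_force: 59.6
time: 23.47
position: [0.6004, -0.328, 0.1624]
ee_rot: [179.9, 0.0, 87.0]
contact_force: [-2.0, 1.1, 4.0]
opening: 0.257
finger_force: 60.0
```

Contact is at the expected height. Releasing, rising, and moving back toward the robot for a clear view.

```bash
python3 -m creep '[[[0,0,0,0,0,0,0.027],[0,0,0,0,0,0,0.034],[0,0,0,0,0,0,0.04],[0,0,0,0,0,0,0.04],[0,0,-0.01,0,0,0,0.045],[0,0,-0.02,0,0,0,0.045],[0,0,-0.035,0,0,0,0.045],[0,0,-0.035,0,0,0,0.045],[0,0,-0.035,0,0,0,0.045],[-0.035,-0.03,0,0,0,0,0.045],[-0.035,-0.03,0,0,0,0,0.045],[-0.035,-0.03,0,0,0,0,0.045]]]';python3 -m creep '[[[-0.035,-0.03,0,0,0,0,0.045],[-0.035,-0.03,0,0,0,0,0.045],[-0.035,-0.03,0,0,0,0,0.045],[-0.035,-0.03,0,0,0,0,0.045],[0,-0.03,0,0,0,0,0.045],[0,0,0,0,0,0,0.045],[0,0,0,0,0,0,0.045]]]'
python3 - <<'E'
from h import *
S=shots()
for c,(x,y) in(("top",(320,170)),("side",(90,130))): cv2.imwrite(f"pics/{c}5.png",cv2.resize(S[c]["img"][y:y+110,x:x+200],None,fx=4,fy=4,interpolation=cv2.INTER_CUBIC))
E
```

```text
time: 24.47
position: [0.5137, -0.4188, 0.2987]
ee_rot: [179.9, 0.1, 87.1]
contact_force: [0.3, -0.9, -0.2]
opening: 0.526
finger_force: 0.0
time: 25.05
position: [0.3674, -0.5379, 0.297]
ee_rot: [180.0, 0.0, 86.8]
contact_force: [1.5, 0.5, -0.2]
opening: 0.522
finger_force: 0.0
```

View pics/top5.png

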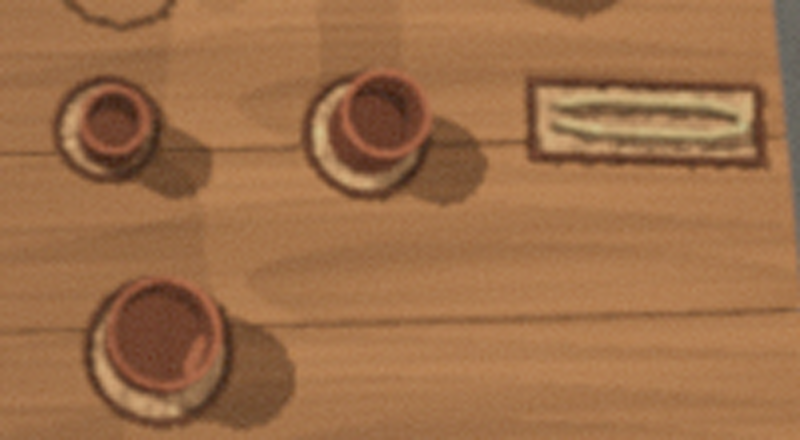

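View pics/side5.png

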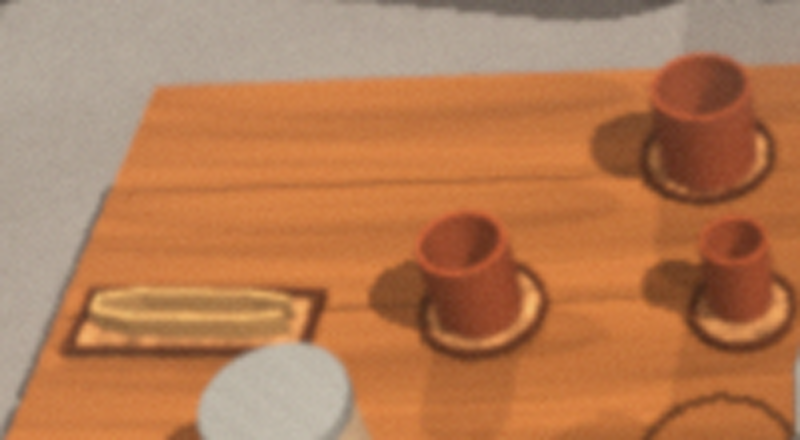

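The top crop shows all three cups inside their rims (small at (116,120), medium at (386,115), large at (164,333)). The tong lies within its rest at about (650,120). The side crop shows the cups upright and the tong flat. Nothing is touching the robot.

```bash
python3 -c "
from rig import bot
print(bot.finish_job())"
```

```text
the job is handed in; nothing more can be done
None
```

The job is handed in: the final pictures show each of the three cups upright on the coaster of its own size and the tong flat in its rest, finished in about 25 s of the 102 s allowed.

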